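# Secure the plaster tile and bring the rasp over it

### The job

Get ready to dress the plaster relief tile: first turn the red turnbutton on the carving frame fully across, so that it locks the tile in, and only then draw the orange-handled rasp out of the sloping tool block. Swing the rasp level, blade flat and along the long side of the tile (pointing either way), and finish still holding it there, steady in the air with the middle of its blade about 10 cm above the middle of the tile and touching nothing but the gripper. Leave the blue-handled scraper in the block, the tile in its frame, and the jar and the clay figure where they are.

Things in the scene. Friction and masses are not known exactly. Their poses are not given: they have to be found in the camera images.
- turnbutton (a joint): angle of the red turnbutton (rad): 0 = lying along the near rail of the frame (open), grows counter-clockwise seen from above, stop at 1.571 = square across the rail with one end over the tile (secured). It turns about a vertical pivot, has light friction (0.06 N m) and stays where it is left
- turnbutton_grip (a point): point on the turnbutton's pivot axis at mid-height of its grip wing, 51 mm above the bench. A bar 72 long x 14 wide (29 to 39 mm above the bench) carries a wing 40 long x 14 wide (39 to 61 mm above the bench), both centred on the pivot and in line. This frame turns with the button: y along the bar, x across it, z up
- frame: wooden carving frame fixed to the bench, outside 152 (its x) x 212 (its y) mm, rails 24 wide, rail tops 26 mm above the bench; origin at the bench under its middle, z up, y along the long side. The turnbutton sits mid-way along the rail on its -x (robot) side, 64 mm from the middle
- tile_top (a point): middle of the top face of the white plaster relief tile, 100 (x) x 160 (y, long side) x 16 mm, 0.4 kg, loose in the frame with 2 mm play; the face is 26 mm above the bench, its relief stands up to 3 mm higher; axes as the frame's
- block: dark wood tool block fixed to the bench, base 140 (x) x 170 (y) mm; origin at the bench, axes upright. Two slots 90 mm apart along its y, sloping at 45 degrees so that the tools' handles lean up and away along its +x. The slots are 90 mm deep (their lower wall runs on to 116 mm), mouths up to 115 mm above the bench; rasp and scraper may stand in either
- rasp_grip (a point): middle of the orange handle of the rasp, 230 mm long, 0.18 kg: handle 26 x 26 mm square, 110 long (grasped across its y), dark steel blade 6 (x) x 30 (y) x 120 mm. z runs from blade tip to handle end, y across the blade's broad face, x square to that face; in the block y is level, z slopes up 45 degrees, x slopes down and away. It balances 67 mm from here towards the blade
- rasp_blade (a point): middle of the rasp's blade, 115 mm from rasp_grip towards the tip, same axes
- rasp_tip (a point): tip of the rasp's blade, 175 mm from rasp_grip, same axes. The blade sits in its slot with 4 mm play each side, lying flush on the slot's lower wall, with 6 mm free above; it must be drawn out along z, 120 mm to clear
- scraper_grip (a point): middle of the blue handle of a scraper of the same size and shape as the rasp, in the other slot: leave it
- jar_mid (a point): mid-height of an amber paint jar with yellow cap, 60 mm wide, 85 high: leave it
- figure_mid (a point): mid-height of a terracotta figure, 60 mm wide, 121 high: leave it standing
Mind the look-alikes: they are no part of the job. What is meant by the part that bears rasp_grip is not pink, and is the larger of those in its own colour. Of the things that look like the part that bears tile_top, the smallest one is meant.

How it is judged:
On the way, in this order (a step that is already met when the one before it is completed fails the run):
1. the turnbutton is turned across the tile while the rasp is still in the block (value of joint turnbutton above 1.4 rad and distance of rasp_grip from where it was at the start of the episode below 0.02 m), for 0.2 s.
2. the rasp is drawn out of the block (height (world z) of rasp_tip above 0.1 m and contact force between rasp and block below 0.05 N and contact force between rasp and the fingers above 1 N), for 0.1 s.
At the end, for the whole second after the job is handed in: Turnbutton past 80 degrees; tile in its frame; rasp held still by the fingers alone, its length within 15 degrees of level and of the tile's long side, broad face within 15 degrees of level, blade middle within 40 mm of over the tile's middle and 50 to 160 mm above it (value of joint turnbutton above 1.4 rad and distance between tile_top and frame below 0.034 m and angle between tile_top's own z axis and vertical below 0.05 rad and angle between rasp_grip's own z axis and vertical between 1.31 and 1.83 rad and (angle between rasp_grip's own x axis and vertical below 0.26 rad or angle between rasp_grip's own x axis and vertical above 2.88 rad) and angle between the z axis of rasp_grip and the y axis of frame, either way round below 0.26 rad and horizontal distance between rasp_blade and tile_top below 0.04 m and height (world z) of rasp_blade between 0.076 and 0.186 m and contact force between rasp and the fingers above 1 N and contact force between rasp and frame below 0.05 N and contact force between rasp and tile below 0.05 N and contact force between rasp and block below 0.05 N and contact force between rasp and table below 0.05 N and linear speed of rasp below 0.05 m/s); the arm keeps its last pose, push and grip.
It fails at once if the scraper is pulled out or knocked (distance of scraper_grip from where it was at the start of the episode above 0.03 m).
It fails at once if the jar is shifted or upset (distance of jar_mid from where it was at the start of the episode above 0.03 m).
It fails at once if the figure is shifted or upset (distance of figure_mid from where it was at the start of the episode above 0.03 m).
It also fails if it takes over 51 s, if anything falls off the work surface, if the arm or the gripper's body presses on something with over 40 N, if the wrist force passes 120 N, or if a joint passes its speed limit or range.

### The arm

A 7-joint arm with a two-finger parallel gripper is mounted at the origin on the work surface. World frame = base frame: x ahead of the robot, y to its left, z up, the work surface at z = 0. Lengths are in m, angles in rad, forces in N, time in s.
With the tool pointing down it reaches from about 0.4 to 0.875 m from the base axis. Payload 19.3 kg.
Tool frame: the origin (TCP) lies midway between the tips of the shut fingers; the grasp point (between the pads) lies 19 mm behind it (bot.pinch_z is the distance from the TCP to the grasp point, in m); z points along the fingers, y is the line along which they close (so a half turn about z gives the same grasp; the last joint's range is limited). The gripper opens to 85 mm and grips with 20 to 120 N. Pads are 22 mm wide; open, the fingers measure 114 mm over their backs; the gripper's body (76 mm by 85 mm) begins 54 mm behind the grasp point. The pads swing forward as they close: fully open they stand 13 mm farther back than shut.
Start: joints at [1.186, 0.521, -0.036, 1.599, 0.021, 1.021, -0.113], TCP at [0.193, -0.594, 0.21] pointing down, gripper open.
Joint ranges: [-2.91, 2.91], [-0.3, 2.13], [-1.5, 1.42], [0.17, 2.43], [-1.26, 4.41], [0.16, 1.93], [-2.52, 2.52]. Speed limits (rad/s): [1.89, 1.89, 2.39, 2.39, 3.01, 3.01, 3.01].

### API

Orientations are given as [roll, pitch, yaw] about the fixed x, y, z axes, in that order (R = Rz(yaw) Ry(pitch) Rx(roll)).
In Python, from workcell import observe, viewer, bot gives the robot as it stands. The module is installed in compiled form; this text tells all that it offers.
- The arm moves only by the tool play_rows, never from a script. Its argument "motion" is a list of rows, each a list of 7 numbers: the shift along the tool's x, y, z in cm, then the turn, a rotation vector about the tool's x, y, z in rad, then the opening, from -1 (shut) to 1 (fully open), so that 0 is half open. A call has exactly 5 rows; each row is the pose to reach, as a shift and turn from the pose commanded when the call began, along the tool's axes at that moment; what a row does not reach only later rows make up. A row lasts 1/10 s, in which the tool goes at most 50 mm and 8.59 degrees, less where a joint would pass 70% of its speed; a pose out of reach is approached as far as the arm can. A call with a gripper value outside its range is refused whole. The fingers move at their own pace and stop on an object; "squeeze" is the grip in N (left out, the last holds). Time passes only in rows, so rows that repeat a pose let the fingers close, or fill a call up. It gives the time, the measured TCP pose, the force, the opening and the grip force at its end, in the units of the state.
- observe(): the state, without advancing time (a new reading comes with each control period).
- viewer.grab_frame(name): name is "side" or "top"; returns (picture, depth): 384x512x3 uint8, red, green, blue; 384x512 float32, m along the optical axis (not along the pixel's ray), 0 where there is no reading.
- viewer.camera_info(name): a dict with "fx", "fy", "cx", "cy" (pixels), "R" (3x3) and "t" (3): a world point X has camera coordinates R X + t. Camera axes: x right, y down, z forward; pixel columns grow to the right and rows downward; lengths in m; the calibration is good to about 2 mm. A picture is of the moment at which its call begins. camera_info takes no time and is no camera call.
- bot.job_done(): hands the job in; it is judged then, once.
The state is a dict: "clock": time; "qpos": joint angles; "qd": joint speeds; "joint_efforts": joint torques, N m; "position": TCP position; "tool_rot": TCP orientation; "force": force on the tool from outside, world axes, zero at the start; "moment": the same for the moment, N m; "grip_width": finger opening in m; "finger_force": force on a finger pad.
Only numpy, scipy, OpenCV 4.12 (cv2) and the standard library are available. Lean on these libraries where they do the work, as an engineer would, in place of code of your own. Each camera call takes 0.05 s, during which the arm holds its last target. There are 200 camera calls.

## Working session

There is one attempt and no reset: what is moved stays moved. The work goes in short steps, Python scripts to look and compute and a tool call to move; the robot and the scene stay as the last step left them, time stands still between calls to the robot, and variables do not carry over. Pictures are saved under pics/ and viewed, at most 10 in all, crops included, and the job is handed in when it is done.

Besides the shell and the picture viewer there is one more tool, called after ">>>" as a command line: name --pt "numbers of a row" for each row, then --argument value for the rest. play_rows: Moves the arm, as the interface text tells. Its arguments: {"type":"object","properties":{"motion":{"type":"array"},"squeeze":{"type":"number"}},"required":["motion"]}

```bash
mkdir -p pics; cat > h.py <<'E'
import numpy as np, cv2
from scipy.spatial.transform import Rotation as Ro
from workcell import observe, viewer, bot
def grab(n,f):
    p,d=viewer.grab_frame(n); np.savez(f'{n}.npz',p=p,d=d); cv2.imwrite(f'pics/{f}.png',cv2.resize(p[:,:,::-1],(800,600),interpolation=cv2.INTER_CUBIC)); return p,d
def pts(n):
    z=np.load(f'{n}.npz'); d=z['d']; c=viewer.camera_info(n)
    v,u=np.mgrid[:384,:512]
    X=np.stack([(u-c['cx'])/c['fx']*d,(v-c['cy'])/c['fy']*d,d],-1)
    return z['p'],d,(X-c['t'])@c['R']
E
python3 - <<'E'
from h import *
grab('top','top1');grab('side','side1')
s=observe();print({k:np.round(v,3) for k,v in s.items()})
for n in('top','side'):print(viewer.camera_info(n))
E
```

```text
{'clock': np.float64(0.1), 'qpos': array([ 1.186,  0.522, -0.036,  1.6  ,  0.021,  1.021, -0.113]), 'qd': array([ 0.001, -0.001,  0.001, -0.004, -0.   , -0.001, -0.   ]), 'joint_efforts': array([ 2.0000e-03, -9.2850e+01,  1.9830e+00, -3.7054e+01,  1.8000e-02,
        5.0000e-03,  0.0000e+00]), 'position': array([ 0.193, -0.594,  0.21 ]), 'tool_rot': array([-3.141,  0.   ,  0.315]), 'force': array([ 0.158, -0.045, -0.42 ]), 'moment': array([-0.018,  0.016,  0.026]), 'finger_force': np.float64(0.0), 'grip_width': np.float64(0.086)}
{'fx': 474.40301082598864, 'fy': 474.40301082598864, 'cx': 254.82530055440097, 'cy': 192.59172660745622, 'R': array([[ 0.00572859, -0.99984065, -0.01690738],
       [-0.9818874 , -0.00242212, -0.18944991],
       [ 0.18937877,  0.01768643, -0.98174481]]), 't': array([-0.00589256,  0.50914904,  1.23466668])}
{'fx': 483.0456643373818, 'fy': 483.0456643373818, 'cx': 255.9177145639596, 'cy': 190.89468454334136, 'R': array([[-0.94896595, -0.3151123 , -0.01295655],
       [-0.20327824,  0.64255264, -0.73878553],
       [ 0.24112567, -0.69844853, -0.67381605]]), 't': array([0.47331245, 0.1916197 , 1.31331522])}
```

View pics/top1.png

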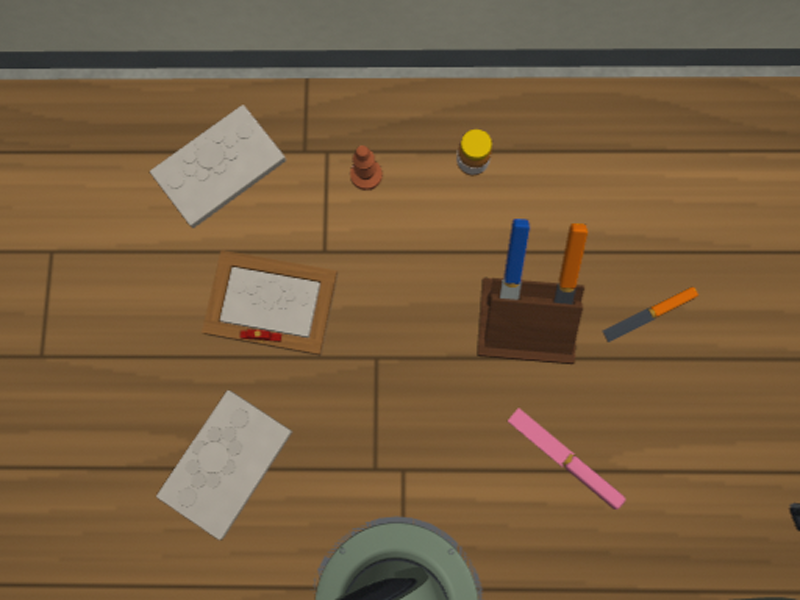

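View pics/side1.png

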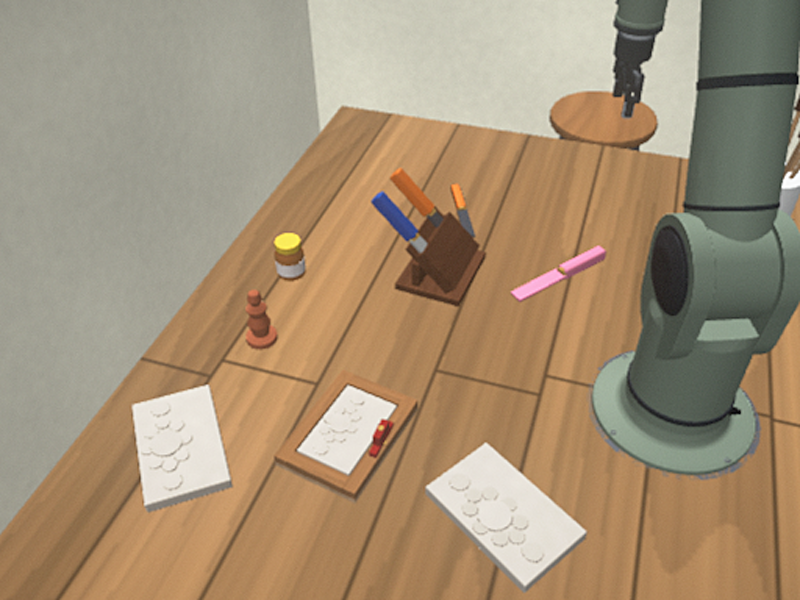

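The top view shows the frame at about (270,302) with the red button at (260,335), and the block at (530,320) with the orange rasp's handle at (572,258) and the blue scraper at (516,250). The small orange tool at (650,315), the pink one and the two large tiles are decoys.

```bash
cat > m.py <<'E'
from h import *
p,d,X=pts('top'); ps,ds,Xs=pts('side')
def ray(n,u,v,z):
    c=viewer.camera_info(n); u*=.64;v*=.64
    r=c['R'].T@np.array([(u-c['cx'])/c['fx'],(v-c['cy'])/c['fy'],1]); o=-c['R'].T@c['t']
    return o+r*(z-o[2])/r[2]
C=np.array([ray('top',u,v,.026) for u,v in((221,251),(337,271),(320,354),(205,333))])
print('frame corners',C.round(4).tolist(),C.mean(0).round(4))
T=np.array([ray('top',u,v,.026) for u,v in((231,266),(321,280),(309,337),(219,322))]);print('tile',T.mean(0).round(4))
e=(C[0]-C[1])+(C[3]-C[2]);print('frame yaw',np.degrees(np.arctan2(-e[0],e[1])))
for n,P,D,XX in(('top',p,d,X),('side',ps,ds,Xs)):
    hsv=cv2.cvtColor(P,cv2.COLOR_RGB2HSV).astype(int);H,S,V=hsv[...,0],hsv[...,1],hsv[...,2]
    def comp(m,name,zmin,zmax):
        m=m&(D>0)&(XX[...,2]>zmin)&(XX[...,2]<zmax)&(XX[...,0]>.3)
        k,l,st,ce=cv2.connectedComponentsWithStats(m.astype(np.uint8))
        i=1+np.argmax(st[1:,4]) ;q=XX[l==i]
        c=q.mean(0);w=np.linalg.svd(q-c,full_matrices=False)[2]
        t=(q-c)@w[0]
        print(n,name,len(q),'c',c.round(4),'ax',w[0].round(3),'n',w[2].round(3),'ext',np.percentile(t,[1,99]).round(4),'zr',np.percentile(q[:,2],[1,99]).round(3))
        return q
    comp((H>6)&(H<16)&(S>220)&(V>120),'orange',.09,.3)
    comp((H>105)&(H<125)&(S>150),'blue',.09,.3)
    r=comp(((H<5)|(H>175))&(S>200),'red',.015,.08)
    top=r[r[:,2]>.05] if (r[:,2]>.05).sum()>5 else r
    print(' redtop',len(top),top.mean(0).round(4))
    comp((S<40)&(V>120)&(abs(XX[...,0]-.55)<.1)&(abs(XX[...,1]-.26)<.15),'tile',.02,.04)
    w=(XX[...,2]<.02)&(XX[...,2]>.003)
E
python3 m.py
```

```text
frame corners [[0.6039, 0.3148, 0.026], [0.5675, 0.1057, 0.026], [0.4191, 0.1322, 0.026], [0.4553, 0.3354, 0.026]] [0.5115 0.2221 0.026 ]
tile [0.5128 0.2233 0.026 ]
frame yaw -10.002356912319174
top orange 359 c [ 0.5605 -0.2835  0.1688] ax [-0.734  0.054 -0.677] n [-0.679 -0.056  0.732] ext [-0.0473  0.057 ] zr [0.129 0.202]
top blue 394 c [ 0.5674 -0.1928  0.1682] ax [-0.729  0.059 -0.682] n [ 0.68  -0.052 -0.731] ext [-0.048   0.0569] zr [0.128 0.201]
top red 64 c [0.4479 0.2167 0.0487] ax [ 0.011 -0.603 -0.798] n [-0.972 -0.193  0.132] ext [-0.0177  0.0196] zr [0.034 0.064]
 redtop 28 [0.4479 0.2241 0.0602]
top tile 1991 c [0.5128 0.2246 0.0268] ax [-0.176 -0.984  0.003] n [ 0.008 -0.004 -1.   ] ext [-0.0781  0.0779] zr [0.021 0.033]Traceback (most recent call last):
  File "m.py", line 21, in <module>
    comp((H>6)&(H<16)&(S>220)&(V>120),'orange',.09,.3)
    ~~~~^^^^^^^^^^^^^^^^^^^^^^^^^^^^^^^^^^^^^^^^^^^^^^
  File "m.py", line 16, in comp
    i=1+np.argmax(st[1:,4]) ;q=XX[l==i]
        ~~~~~~~~~^^^^^^^^^^
    return _wrapfunc(a, 'argmax', axis=axis, out=out, **kwds)
    return bound(*args, **kwds)
ValueError: attempt to get argmax of an empty sequence
```

```bash
cat > go.py <<'E'
from h import *
import sys
def go(pos,R):
    s=observe(); R0=Ro.from_euler('xyz',s['tool_rot'])
    print('pos',s['position'].round(4),'q',s['qpos'].round(2),'F',s['force'].round(1),'t',s['clock'],'| shift cm',(100*R0.inv().apply(np.array(pos)-s['position'])).round(2),'turn',(R0.inv()*R).as_rotvec().round(3))
def down(yawdeg): return Ro.from_euler('xyz',[np.pi,0,np.radians(yawdeg)])
E
python3 - <<'E'
from go import *
yaw=np.radians(-4.4)
Z=np.array([np.cos(yaw),np.sin(yaw),1])/2**.5; Xr=np.array([np.cos(yaw),np.sin(yaw),-1])/2**.5; Y=np.cross(Z,Xr)
for n in('top','side'):
    p,d,X=pts(n); hsv=cv2.cvtColor(p,cv2.COLOR_RGB2HSV).astype(int);H,S,V=np.moveaxis(hsv,2,0)
    for nm,m in(('or',(H>4)&(H<18)&(S>200)&(V>90)),('bl',(H>105)&(H<125)&(S>150))):
        m=m&(d>0)&(X[...,2]>.115)&(X[...,2]<.3)&(X[...,0]>.4)&(X[...,0]<.75)&(X[...,1]>-.34)&(X[...,1]<-.1)
        q=X[m]
        if len(q)<20: print(n,nm,len(q));continue
        l=q@np.array([Xr,Y,Z]).T
        print(n,nm,len(q),'x/y/z pct',np.percentile(l,[2,50,98],axis=0).round(4).tolist())
    m=((H<6)|(H>174))&(S>190)&(d>0)&(X[...,2]>.03)&(X[...,2]<.08)&(abs(X[...,0]-.45)<.06)&(abs(X[...,1]-.23)<.08)
    q=X[m];f=np.radians(-10);fx=np.array([np.cos(f),np.sin(f),0]);fy=np.array([-np.sin(f),np.cos(f),0])
    for a,b in((.03,.045),(.055,.07)):
        k=q[(q[:,2]>a)&(q[:,2]<b)];print(n,'red',len(k),np.percentile(np.c_[k@fx,k@fy],[3,97],axis=0).round(4).tolist() if len(k) else '')
print('pred pivot fx,fy',(np.array([.449,.234,0])@fx,np.array([.449,.234,0])@fy))
go((.40,-.30,.36),down(18)); go((.449,.234,.15),down(80))
E
```

```text
top or 437 x/y/z pct [[0.2866, -0.2504, 0.4735], [0.2906, -0.2378, 0.531], [0.3073, -0.2258, 0.5762]]
top bl 394 x/y/z pct [[0.2874, -0.1604, 0.4735], [0.2909, -0.1488, 0.5307], [0.304, -0.1371, 0.5768]]
top red 51 [[0.3935, 0.2762], [0.4113, 0.3441]]
top red 59 [[0.3951, 0.2919], [0.4079, 0.3307]]
side or 2
side bl 82 x/y/z pct [[0.2884, -0.1553, 0.4732], [0.294, -0.1466, 0.5208], [0.3113, -0.131, 0.5774]]
side red 0 
side red 3 [[0.4059, 0.3011], [0.4074, 0.3302]]
pred pivot fx,fy (np.float64(0.4015450075284197), np.float64(0.3084130459773084))
pos [ 0.1934 -0.594   0.2098] q [ 1.19  0.52 -0.04  1.6   0.02  1.02 -0.11] F [ 0.2 -0.  -0.4] t 0.1 | shift cm [ 28.75 -21.57 -15.  ] turn [-0.001  0.     0.001]
pos [ 0.1934 -0.594   0.2098] q [ 1.19  0.52 -0.04  1.6   0.02  1.02 -0.11] F [ 0.2 -0.  -0.4] t 0.1 | shift cm [ 49.94 -70.81   6.05] turn [-1.000e-03 -1.000e-03 -1.082e+00]
```

>>> play_rows --pt "0 0 -5 0 0 0 1" --pt "0 0 -10 0 0 0 1" --pt "3 -2 -14 0 0 0 1" --pt "7 -5 -16 0 0 0 1" --pt "11 -8 -16 0 0 0 1"

```text
clock: 0.6
position: [0.2701, -0.4894, 0.3722]
tool_rot: [3.138, -0.001, 0.313]
force: [1.4, 0.6, -0.3]
grip_width: 0.0851
finger_force: 0.0
```

>>> play_rows --pt "4 -3 0 0 0 0 1" --pt "8 -6 0 0 0 0 1" --pt "12 -9 0 0 0 0 1" --pt "16 -12 0 0 0 0 1" --pt "18 -14 0 0 0 0 1"

```text
clock: 1.1
position: [0.3992, -0.2974, 0.3699]
tool_rot: [-3.141, -0.001, 0.318]
force: [-0.6, -0.3, -0.4]
grip_width: 0.0853
finger_force: 0.0
```

```bash
python3 - <<'E'
from go import *
go((.44,0,.36),down(50));go((.449,.2362,.2),down(80))
E
```

```text
pos [ 0.3992 -0.2974  0.3699] q [ 0.71  0.18 -0.22  1.68  0.04  1.28 -0.77] F [-0.6 -0.3 -0.4] t 1.1 | shift cm [ 13.18 -26.97   1.01] turn [-0.    -0.001 -0.554]
pos [ 0.3992 -0.2974  0.3699] q [ 0.71  0.18 -0.22  1.68  0.04  1.28 -0.77] F [-0.6 -0.3 -0.4] t 1.1 | shift cm [ 21.42 -49.11  17.03] turn [-0.000e+00 -1.000e-03 -1.078e+00]
```

>>> play_rows --pt "2.5 -4 0 0 0 -0.1 1" --pt "5 -9 0 0 0 -0.22 1" --pt "8 -13 0 0 0 -0.35 1" --pt "10 -17 0 0 0 -0.48 1" --pt "12 -21 0 0 0 -0.6 1"

```text
clock: 1.6
position: [0.4462, -0.0617, 0.3699]
tool_rot: [-3.142, 0.0, 0.921]
force: [0.9, 0.4, 0.2]
grip_width: 0.0853
finger_force: 0.0
```

```bash
python3 - <<'E'
from go import *
go((.4494,.2364,.12),down(80))
E
```

```text
pos [ 0.4462 -0.0617  0.3699] q [ 0.44  0.11 -0.47  1.78  0.05  1.27 -0.7 ] F [0.9 0.4 0.2] t 1.6 | shift cm [ 23.92 -17.79  24.99] turn [-0.     0.    -0.476]
```

>>> play_rows --pt "4 -3 0 0 0 -0.12 1" --pt "8 -6 0 0 0 -0.24 1" --pt "12 -9 2 0 0 -0.36 1" --pt "15 -12 5 0 0 -0.47 1" --pt "18 -14 7 0 0 -0.476 1"

```text
clock: 2.1
position: [0.4442, 0.1655, 0.299]
tool_rot: [3.141, 0.0, 1.395]
force: [1.5, -0.8, 0.4]
grip_width: 0.0852
finger_force: 0.0
```

>>> play_rows --pt "3 -1.5 3 0 0 0 0.5" --pt "6 -3.2 6 0 0 0 0.2" --pt "6 -3.2 10 0 0 0 0" --pt "6 -3.2 14 0 0 0 0" --pt "6 -3.2 14 0 0 0 0"

```text
clock: 2.6
position: [0.4221, 0.2276, 0.1563]
tool_rot: [-3.136, 0.004, 1.392]
force: [0.5, 0.2, 0.7]
grip_width: 0.0427
finger_force: 0.0
```

```bash
python3 - <<'E'
from go import *
go((.4494,.2364,.037),down(80))
p,d=grab('top','t2')
cv2.imwrite('pics/t2c.png',cv2.resize(p[140:260,110:240,::-1],(650,600),interpolation=cv2.INTER_CUBIC))
E
```

```text
pos [0.4221 0.2276 0.1563] q [-0.1   0.44 -0.67  2.    0.36  0.83 -1.15] F [0.5 0.2 0.7] t 2.6 | shift cm [ 1.4   2.6  11.91] turn [-0.006  0.004 -0.004]
```

View pics/t2c.png

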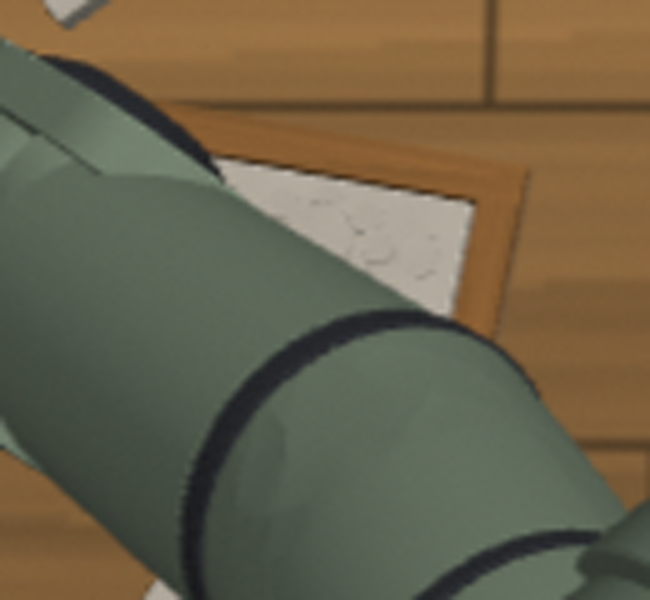

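The arm hides the button in this view; only part of the tile at (380,220) is visible. I'll rely on the measured pivot.

>>> play_rows --pt "0.7 1.3 2 0 0 0 0" --pt "1.4 2.6 4 0 0 0 0" --pt "1.4 2.6 4 0 0 0 0" --pt "1.4 2.6 8 0 0 0 0" --pt "1.4 2.6 9 0 0 0 0"

```text
clock: 3.15
position: [0.4522, 0.2372, 0.0697]
tool_rot: [-3.141, 0.001, 1.39]
force: [-0.2, 0.1, -0.4]
grip_width: 0.0427
finger_force: 0.0
```

```bash
python3 - <<'E'
from go import *
go((.4494,.2364,.037),down(80))
p,d=grab('side','s2')
cv2.imwrite('pics/s2c.png',cv2.resize(p[215:335,170:300,::-1],(650,600),interpolation=cv2.INTER_CUBIC))
E
```

```text
pos [0.4522 0.2372 0.0697] q [-0.18  0.61 -0.57  1.99  0.5   0.69 -1.24] F [-0.2  0.1 -0.4] t 3.15 | shift cm [-0.13 -0.26  3.27] turn [-0.001  0.001 -0.006]
```

View pics/s2c.png

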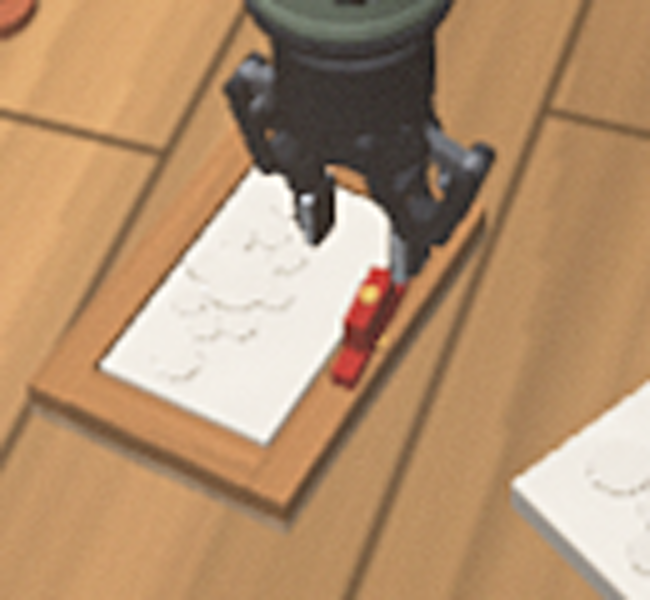

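The fingers stand on either side of the red wing: tips at (318,240) and (400,270), screw at (370,293). That lines up for going straight down.

>>> play_rows --pt "-0.1 -0.2 0 0 0 0 0" --pt "-0.1 -0.2 1.2 0 0 0 0" --pt "-0.1 -0.2 2.2 0 0 0 0" --pt "-0.1 -0.2 3.0 0 0 0 0" --pt "-0.1 -0.2 3.2 0 0 0 0"

```text
clock: 3.7
position: [0.45, 0.2371, 0.0371]
tool_rot: [-3.141, 0.001, 1.391]
force: [0.6, 0.2, 0.2]
grip_width: 0.0429
finger_force: 0.0
```

>>> play_rows --pt "0 0 0 0 0 0 -0.4" --pt "0 0 0 0 0 0 -0.7" --pt "0 0 0 0 0 0 -1" --pt "0 0 0 0 0 0 -1" --pt "0 0 0 0 0 0 -1" --squeeze 25

```text
clock: 4.2
position: [0.4503, 0.2374, 0.0381]
tool_rot: [3.142, -0.0, 1.391]
force: [-2.5, 0.1, 2.4]
grip_width: 0.0127
finger_force: 23.9
```

```bash
python3 - <<'E'
from go import *
go((.4494,.2364,.037),down(80)); print(observe()['moment'])
E
```

```text
pos [0.4503 0.2374 0.0381] q [-0.21  0.65 -0.53  2.01  0.55  0.62 -1.29] F [-2.5  0.1  2.4] t 4.2 | shift cm [-0.11 -0.07  0.11] turn [ 0.    -0.    -0.005]
[0.17567879 0.64503522 0.02910705]
```

>>> play_rows --pt "0 0 0 0 0 -0.12 -1" --pt "0 0 0 0 0 -0.24 -1" --pt "0 0 0 0 0 -0.36 -1" --pt "0 0 0 0 0 -0.48 -1" --pt "0 0 0 0 0 -0.6 -1"

```text
clock: 4.7
position: [0.4511, 0.2371, 0.0382]
tool_rot: [3.141, 0.0, 1.995]
force: [1.6, -1.2, 0.7]
grip_width: 0.0124
finger_force: 24.5
```

>>> play_rows --pt "0 0 0 0 0 -0.12 -1" --pt "0 0 0 0 0 -0.24 -1" --pt "0 0 0 0 0 -0.36 -1" --pt "0 0 0 0 0 -0.48 -1" --pt "0 0 0 0 0 -0.6 -1"

```text
clock: 5.2
position: [0.4517, 0.2377, 0.0383]
tool_rot: [3.139, 0.001, 2.595]
force: [6.8, 3.3, -3.9]
grip_width: 0.0124
finger_force: 24.2
```

>>> play_rows --pt "0 0 0 0 0 -0.1 -1" --pt "0 0 0 0 0 -0.2 -1" --pt "0 0 0 0 0 -0.3 -1" --pt "0 0 0 0 0 -0.37 -1" --pt "0 0 0 0 0 -0.37 -1"

```text
clock: 5.7
position: [0.4518, 0.2382, 0.0383]
tool_rot: [3.139, 0.002, 2.963]
force: [7.5, 5.6, -3.2]
grip_width: 0.0128
finger_force: 24.6
```

```bash
python3 - <<'E'
from go import *
go((.4494,.2364,.037),down(170)); print(observe()['moment'])
p,d=grab('side','s3')
cv2.imwrite('pics/s3c.png',cv2.resize(p[215:335,170:300,::-1],(650,600),interpolation=cv2.INTER_CUBIC))
E
```

```text
pos [0.4518 0.2382 0.0383] q [ 0.04  0.77 -0.9   2.    0.86  0.8   0.02] F [ 7.5  5.6 -3.2] t 5.7 | shift cm [ 0.2  -0.22  0.13] turn [ 0.003  0.002 -0.004]
[ 1.24609586 -1.56424247 -0.16515204]
```

View pics/s3c.png

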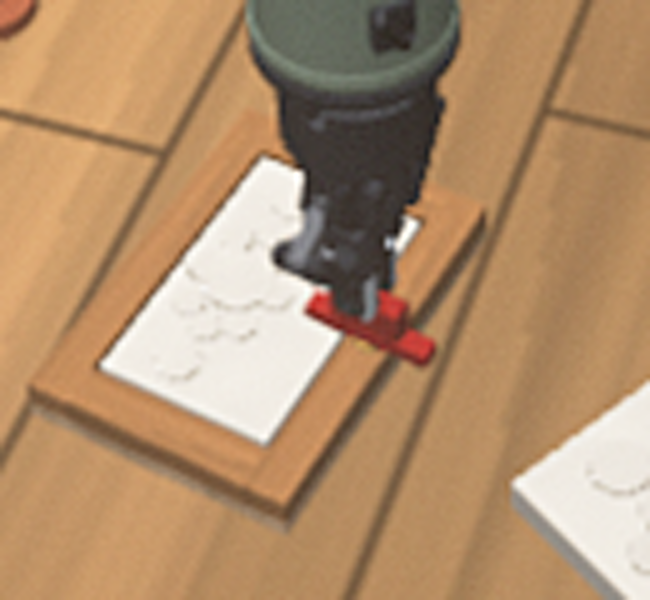

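The bar now lies across the rail, from (315,303) over the tile to (430,350). I'll add a small overturn to seat it on the stop, then release and lift.

>>> play_rows --pt "0 0 0 0 0 -0.05 -1" --pt "0 0 0 0 0 -0.08 -1" --pt "0 0 0 0 0 -0.08 -1" --pt "0 0 0 0 0 -0.08 -1" --pt "0 0 0 0 0 -0.08 -1"

```text
clock: 6.25
position: [0.4521, 0.2381, 0.0384]
tool_rot: [3.139, 0.002, 3.04]
force: [8.2, 5.9, -5.3]
grip_width: 0.0125
finger_force: 25.8
```

>>> play_rows --pt "0 0 0 0 0 0 -0.3" --pt "0 0 0 0 0 0 0" --pt "0 0 0 0 0 0 0" --pt "0 0 -4 0 0 0 0" --pt "0 0 -8 0 0 0 0"

```text
clock: 6.75
position: [0.4495, 0.2371, 0.1185]
tool_rot: [-3.141, -0.002, 3.042]
force: [1.5, -0.4, 0.9]
grip_width: 0.0427
finger_force: 0.0
```

```bash
cat > rasp.py <<'E'
from go import *
yaw=np.radians(-4.4)
Z=np.array([np.cos(yaw),np.sin(yaw),1])/2**.5; Xr=np.array([np.cos(yaw),np.sin(yaw),-1])/2**.5; Y=np.cross(Z,Xr)
G=Xr*.302+Y*-.238+Z*.523
RA=Ro.from_matrix(np.c_[-Z,Y,Xr]); RB=Ro.from_matrix(np.c_[Z,-Y,Xr])
def tcp(along,back): return G+Z*along+Xr*(.019-back)
E
python3 - <<'E'
from rasp import *
print('grip',G.round(4),'RA rpy',RA.as_euler('xyz').round(3),'RB',RB.as_euler('xyz').round(3))
print('tcp',tcp(-.015,0).round(4),'pre',tcp(-.015,.12).round(4))
go((.45,.15,.36),down(135));
E
```

```text
grip [ 0.5634 -0.2821  0.1563] RA rpy [3.142 0.785 3.065] RB [ 3.142 -0.785 -0.077]
tcp [ 0.5662 -0.2823  0.1322] pre [ 0.4816 -0.2758  0.2171]
pos [0.4495 0.2371 0.1185] q [ 0.13  0.67 -1.03  1.95  0.71  0.94  0.21] F [ 1.5 -0.4  0.9] t 6.75 | shift cm [ -0.87  -8.68 -24.15] turn [-0.002 -0.002  0.685]
```

>>> play_rows --pt "0 0 -5 0 0 0.1 0" --pt "0 0 -10 0 0 0.24 0" --pt "0 0 -15 0 0 0.38 0" --pt "0 -3 -19 0 0 0.52 0" --pt "0 -6 -23 0 0 0.66 0"

```text
clock: 7.25
position: [0.4436, 0.1774, 0.3496]
tool_rot: [3.141, -0.0, 2.377]
force: [1.1, -1.7, 0.2]
grip_width: 0.0427
finger_force: 0.0
```

```bash
python3 - <<'E'
from rasp import *
go((.43,.0,.34),down(95)); go((.43,-.2,.34),down(50))
E
```

```text
pos [0.4436 0.1774 0.3496] q [ 0.38  0.29 -1.09  1.74  0.26  1.28  0.04] F [ 1.1 -1.7  0.2] t 7.25 | shift cm [-11.3  -13.74   0.96] turn [ 0.    -0.     0.719]
pos [0.4436 0.1774 0.3496] q [ 0.38  0.29 -1.09  1.74  0.26  1.28  0.04] F [ 1.1 -1.7  0.2] t 7.25 | shift cm [-25.14 -28.18   0.95] turn [ 0.    -0.     1.504]
```

>>> play_rows --pt "-2.3 -2.7 0 0 0 0.14 0" --pt "-4.6 -5.4 0 0 0 0.28 0" --pt "-6.9 -8.1 0 0 0 0.42 0" --pt "-9.2 -11 0 0 0 0.57 0" --pt "-11.3 -13.7 0 0 0 0.71 0"

```text
clock: 7.75
position: [0.4311, -0.0013, 0.3481]
tool_rot: [3.141, 0.001, 1.664]
force: [0.0, -0.2, 0.2]
grip_width: 0.0427
finger_force: 0.0
```

```bash
python3 - <<'E'
from rasp import *
go((.43,-.16,.34),down(53)); go((.43,-.26,.33),down(-4))
E
```

```text
pos [ 0.4311 -0.0013  0.3481] q [ 0.69  0.13 -0.9   1.84  0.11  1.22 -0.15] F [ 0.  -0.2  0.2] t 7.75 | shift cm [-15.79  -1.59   0.82] turn [0.    0.001 0.739]
pos [ 0.4311 -0.0013  0.3481] q [ 0.69  0.13 -0.9   1.84  0.11  1.22 -0.15] F [ 0.  -0.2  0.2] t 7.75 | shift cm [-25.74  -2.52   1.82] turn [1.000e-03 0.000e+00 1.734e+00]
```

>>> play_rows --pt "-3.5 -0.3 0 0 0 0.14 0" --pt "-7 -0.6 0 0 0 0.28 0" --pt "-10.5 -1 0 0 0 0.42 0" --pt "-14 -1.5 0 0 0 0.57 0" --pt "-17 -1.6 0 0 0 0.71 0"

```text
clock: 8.25
position: [0.432, -0.1722, 0.348]
tool_rot: [3.142, 0.001, 0.954]
force: [0.8, -0.5, 0.6]
grip_width: 0.0425
finger_force: 0.0
```

```bash
python3 - <<'E'
from rasp import *
go((.43,-.26,.31),down(16)); go(tcp(-.015,.14),RB)
E
```

```text
pos [ 0.432  -0.1722  0.348 ] q [ 0.85  0.18 -0.69  1.78  0.12  1.23 -0.49] F [ 0.8 -0.5  0.6] t 8.25 | shift cm [-7.27  4.92  3.8 ] turn [0.    0.001 0.674]
pos [ 0.432  -0.1722  0.348 ] q [ 0.85  0.18 -0.69  1.78  0.12  1.23 -0.49] F [ 0.8 -0.5  0.6] t 8.25 | shift cm [-6.29  8.82 11.68] turn [-0.404  0.714  0.975]
```

>>> play_rows --pt "-1.2 1.8 0 -0.045 0.079 0.108 0.1" --pt "-2.5 3.5 0 -0.09 0.158 0.216 0.2" --pt "-3.8 5.3 0 -0.135 0.237 0.324 0.2" --pt "-5 7 0 -0.18 0.316 0.432 0.2" --pt "-6.3 8.8 0 -0.22 0.39 0.53 0.2"

```text
clock: 8.75
position: [0.4686, -0.2736, 0.3482]
tool_rot: [3.027, -0.432, 0.442]
force: [1.3, 0.6, 0.2]
grip_width: 0.051
finger_force: 0.0
```

```bash
python3 - <<'E'
from rasp import *
go(tcp(-.015,.16),RB)
E
```

```text
pos [ 0.4686 -0.2736  0.3482] q [ 1.14  0.14 -0.58  1.89 -0.31  0.82 -0.4 ] F [1.3 0.6 0.2] t 8.75 | shift cm [-5.54 -1.65  8.64] turn [-0.186  0.32   0.446]
```

>>> play_rows --pt "-1 -0.3 0.5 -0.045 0.08 0.11 0.2" --pt "-2.2 -0.7 2 -0.09 0.16 0.22 0.2" --pt "-3.3 -1 4 -0.135 0.235 0.33 0.2" --pt "-4.5 -1.3 6 -0.186 0.32 0.446 0.2" --pt "-5.5 -1.6 8.6 -0.186 0.32 0.446 0.2"

```text
clock: 9.25
position: [0.4576, -0.2733, 0.2691]
tool_rot: [3.126, -0.754, -0.008]
force: [1.7, -0.4, -1.4]
grip_width: 0.0513
finger_force: 0.0
```

```bash
python3 - <<'E'
from rasp import *
go(tcp(-.015,.10),RB)
E
```

```text
pos [ 0.4576 -0.2733  0.2691] q [ 1.56  0.22 -0.95  2.28 -1.17  0.27  0.17] F [ 1.7 -0.4 -1.4] t 9.25 | shift cm [-1.75  0.21  7.44] turn [-0.032  0.031  0.049]
```

```bash
cat >> rasp.py <<'E'
R3=Ro.from_euler('xyz',[np.pi,-.52,yaw])
def tcp3(along,back): return G+Z*along+R3.apply([0,0,1])*(.019-back)
E
python3 - <<'E'
from rasp import *
go(tcp3(-.015,.10),R3); go(tcp3(-.015,.0),R3)
print((R3.inv().apply(Z)).round(3))
E
```

```text
pos [ 0.4576 -0.2733  0.2691] q [ 1.56  0.22 -0.95  2.28 -1.17  0.27  0.17] F [ 1.7 -0.4 -1.4] t 9.25 | shift cm [0.38 0.32 7.65] turn [-0.026 -0.234  0.053]
pos [ 0.4576 -0.2733  0.2691] q [ 1.56  0.22 -0.95  2.28 -1.17  0.27  0.17] F [ 1.7 -0.4 -1.4] t 9.25 | shift cm [-1.94  0.51 17.38] turn [-0.026 -0.234  0.053]
[ 0.965  0.    -0.262]
```

>>> play_rows --pt "0 0 0.5 -0.01 -0.12 0.02 0.2" --pt "0.2 0.2 2 -0.026 -0.234 0.05 0.2" --pt "0.4 0.3 4 -0.026 -0.234 0.053 0.2" --pt "0.4 0.3 6 -0.026 -0.234 0.053 0.2" --pt "0.4 0.3 7.6 -0.026 -0.234 0.053 0.2"

```text
clock: 9.75
position: [0.5042, -0.2781, 0.2258]
tool_rot: [-3.134, -0.534, -0.074]
force: [-0.3, -0.6, -0.1]
grip_width: 0.0511
finger_force: 0.0
```

```bash
python3 - <<'E'
from rasp import *
go(tcp3(-.015,.0),R3)
p,d=grab('top','t4');p2,d=grab('side','s4')
a=cv2.resize(p[110:250,290:430,::-1],(400,400));b=cv2.resize(p2[90:210,220:340,::-1],(400,400))
cv2.imwrite('pics/ts4.png',np.hstack([a,b]))
E
```

```text
pos [ 0.5042 -0.2781  0.2258] q [ 0.89  0.27 -0.41  2.12 -0.41  0.31 -0.75] F [-0.3 -0.6 -0.1] t 9.75 | shift cm [ 0.08  0.04 11.28] turn [-0.009 -0.014  0.002]
```

View pics/ts4.png

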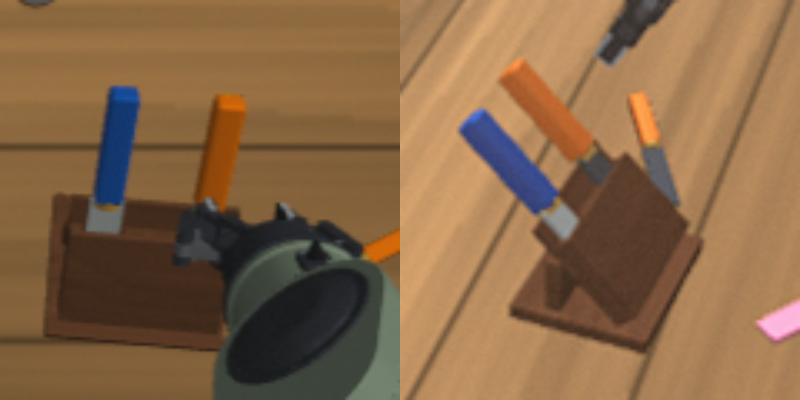

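Left half (top view): the open fingers at (205,240) and (330,240) straddle the handle's line once height parallax is allowed for. Right half (side view): block and tools are undisturbed, with the orange handle at (545,105). Approaching.

>>> play_rows --pt "0.1 0 2.5 0 -0.01 0 0.2" --pt "0.1 0 5 0 -0.01 0 0.2" --pt "0.1 0 7 0 -0.01 0 0.2" --pt "0.1 0 8 0 -0.01 0 0.2" --pt "0.1 0 8 0 -0.01 0 0.2"

```text
clock: 10.35
position: [0.5452, -0.2791, 0.1562]
tool_rot: [-3.13, -0.524, -0.073]
force: [0.3, -0.0, 1.2]
grip_width: 0.0508
finger_force: 0.0
```

```bash
python3 - <<'E'
from rasp import *
go(tcp3(-.015,.0),R3)
E
```

```text
pos [ 0.5452 -0.2791  0.1562] q [ 0.79  0.44 -0.36  2.1  -0.41  0.16 -0.76] F [ 0.3 -0.   1.2] t 10.35 | shift cm [0.13 0.19 3.2 ] turn [-0.013 -0.004  0.003]
```

```bash
sed -i 's/-\.52,yaw/-.33,yaw/' rasp.py; python3 - <<'E'
from rasp import *
go(tcp3(-.015,.03),R3)
go(tcp3(-.015,.0),R3);print((R3.inv().apply(Z)).round(3))
E
```

```text
pos [ 0.5452 -0.2791  0.1562] q [ 0.79  0.44 -0.36  2.1  -0.41  0.16 -0.76] F [ 0.3 -0.   1.2] t 10.35 | shift cm [0.35 0.16 0.22] turn [-0.013 -0.194  0.004]
pos [ 0.5452 -0.2791  0.1562] q [ 0.79  0.44 -0.36  2.1  -0.41  0.16 -0.76] F [ 0.3 -0.   1.2] t 10.35 | shift cm [-0.23  0.19  3.17] turn [-0.013 -0.194  0.004]
[ 0.898  0.    -0.44 ]
```

>>> play_rows --pt "0.1 0.1 0 -0.01 -0.1 0 0.2" --pt "0.3 0.2 0.2 -0.013 -0.194 0 0.2" --pt "0.1 0.2 1.5 -0.013 -0.194 0 0.2" --pt "-0.2 0.2 3.0 -0.013 -0.194 0 0.2" --pt "-0.2 0.2 3.0 -0.013 -0.194 0 0.2"

```text
clock: 10.85
position: [0.5582, -0.281, 0.1286]
tool_rot: [3.14, -0.33, -0.072]
force: [-0.7, 0.0, -0.7]
grip_width: 0.0512
finger_force: 0.0
```

```bash
python3 - <<'E'
from rasp import *
go(tcp3(-.015,.0),R3)
p2,d=grab('side','s5')
cv2.imwrite('pics/s5c.png',cv2.resize(p2[90:210,220:340,::-1],(600,600)))
E
```

```text
pos [ 0.5582 -0.281   0.1286] q [ 0.45  0.5  -0.02  1.96 -0.28  0.39 -0.96] F [-0.7  0.  -0.7] t 10.85 | shift cm [0.04 0.06 0.11] turn [ 0.    -0.     0.005]
```

View pics/s5c.png

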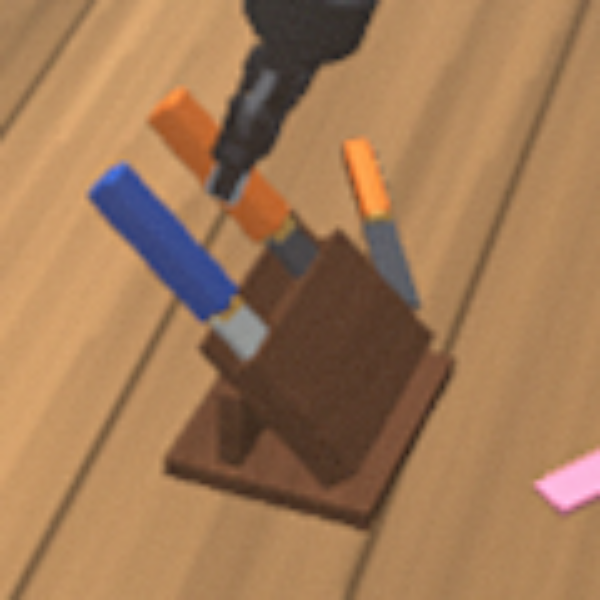

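The finger at (228,185) is across the middle of the orange handle and nothing has moved. Closing.

>>> play_rows --pt "0 0 0 0 0 0 0" --pt "0 0 0 0 0 0 -0.4" --pt "0 0 0 0 0 0 -1" --pt "0 0 0 0 0 0 -1" --pt "0 0 0 0 0 0 -1" --squeeze 90

```text
clock: 11.4
position: [0.5586, -0.2825, 0.1304]
tool_rot: [3.138, -0.331, -0.073]
force: [-0.8, -1.9, 3.8]
grip_width: 0.023
finger_force: 88.2
```

```bash
python3 - <<'E'
from rasp import *
go(tcp3(-.015,.0),R3)
s=observe();print(s['grip_width'],s['finger_force'],s['moment'])
R0=Ro.from_euler('xyz',s['tool_rot']); print('Z dir in tool',R0.inv().apply(Z).round(3))
E
```

```text
pos [ 0.5586 -0.2825  0.1304] q [ 0.45  0.5  -0.02  1.96 -0.28  0.39 -0.97] F [-0.8 -1.9  3.8] t 11.4 | shift cm [-0.06 -0.08  0.27] turn [ 0.002 -0.001  0.004]
0.022990724720891437 88.19320390583016 [-0.24987153  0.71055546  0.01939081]
Z dir in tool [ 0.899  0.005 -0.439]
```

>>> play_rows --pt "-0.05 0 -0.1 0 0 0 -1" --pt "0.4 0 -0.35 0 0 0 -1" --pt "1.3 0 -0.8 0 0 0 -1" --pt "2.2 0 -1.2 0 0 0 -1" --pt "3.1 0 -1.7 0 0 0 -1"

```text
clock: 11.9
position: [0.5834, -0.2837, 0.157]
tool_rot: [3.138, -0.331, -0.072]
force: [-0.9, 0.1, -1.5]
grip_width: 0.0231
finger_force: 88.4
```

>>> play_rows --pt "1.1 0 -0.54 0 0 0 -1" --pt "2.2 0 -1.07 0 0 0 -1" --pt "3.3 0 -1.61 0 0 0 -1" --pt "4.4 0 -2.15 0 0 0 -1" --pt "5.4 0 -2.64 0 0 0 -1"

```text
clock: 12.4
position: [0.6257, -0.2867, 0.1997]
tool_rot: [3.138, -0.331, -0.072]
force: [-0.9, 0.0, -0.7]
grip_width: 0.0232
finger_force: 88.4
```

```bash
python3 - <<'E'
from rasp import *
go(tcp3(.12,.0),R3)
s=observe();print(s['grip_width'],s['finger_force'],s['moment'])
d=s['position']-np.array([.5586,-.2825,.1304]);print('moved Xr,Y,Z',d@Xr,d@Y,d@Z)
E
```

```text
pos [ 0.6257 -0.2867  0.1997] q [ 0.35  0.49  0.06  1.75 -0.23  0.6  -1.07] F [-0.9  0.  -0.7] t 12.4 | shift cm [ 3.46  0.03 -1.29] turn [ 0.002 -0.001  0.004]
0.02321829883836297 88.37054144823924 [0.05162695 0.40047449 0.04642624]
moved Xr,Y,Z -0.0014702461325671057 0.0009086002334586315 0.09651189627144138
```

>>> play_rows --pt "1.1 0 -0.54 0 0 0 -1" --pt "2.2 0 -1.07 0 0 0 -1" --pt "3.3 0 -1.61 0 0 0 -1" --pt "4.4 0 -2.15 0 0 0 -1" --pt "5.4 0 -2.64 0 0 0 -1"

```text
clock: 12.9
position: [0.668, -0.2898, 0.2421]
tool_rot: [3.138, -0.331, -0.072]
force: [-0.6, -0.1, -2.7]
grip_width: 0.0231
finger_force: 88.4
```

```bash
python3 - <<'E'
from rasp import *
go((.62,-.28,.36),R3)
p,d=grab('top','t6');p2,d=grab('side','s6')
a=cv2.resize(p[60:260,230:430,::-1],(400,400));b=cv2.resize(p2[50:210,200:360,::-1],(400,400))
cv2.imwrite('pics/ts6.png',np.hstack([a,b]))
E
```

```text
pos [ 0.668  -0.2898  0.2421] q [ 0.31  0.51  0.09  1.6  -0.21  0.73 -1.13] F [-0.6 -0.1 -2.7] t 12.9 | shift cm [ -0.76  -0.58 -12.73] turn [ 0.002 -0.001  0.004]
```

View pics/ts6.png

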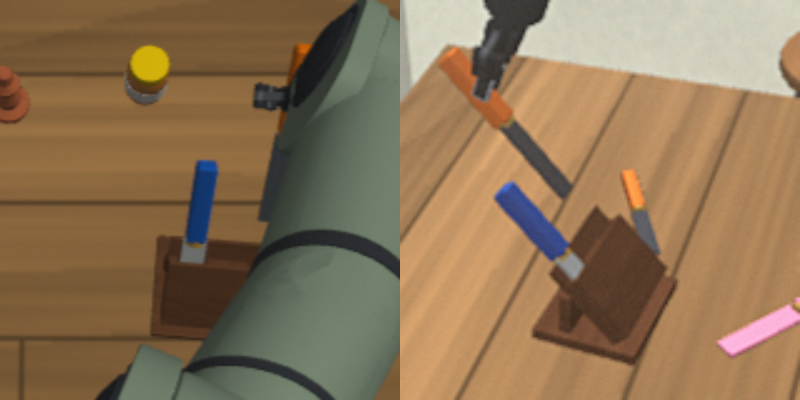

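The rasp is clear of the block: blade from (505,125) to (565,190) in the right half. The scraper and jar have not moved. Next I lift and compute the final pose.

```bash
cat >> rasp.py <<'E'
Rg=Ro.from_euler('xyz',[3.138,-.331,-.073]); pg=np.array([.5586,-.2825,.1304])
Rrasp=Ro.from_matrix(np.c_[Xr,Y,Z]); T=Rg.inv()*Rrasp; gt=Rg.inv().apply(G-pg)
fy=np.array([np.sin(np.radians(10)),np.cos(np.radians(10)),0]); dn=np.array([0,0,-1.])
Rf=Ro.from_matrix(np.c_[dn,np.cross(fy,dn),fy])*T.inv()
def fin(h): return np.array([.5125,.2235,.026+h])+.115*fy-Rf.apply(gt)
E
python3 - <<'E'
from rasp import *
print('gt',gt.round(4),'fin',fin(.1).round(3),Rf.as_euler('xyz').round(3))
go((.62,-.28,.38),R3);go((.55,0,.38),Rf);go(fin(.2),Rf)
E
```

```text
gt [ 0.0129 -0.0007 -0.0229] fin [0.53  0.315 0.111] [3.141 0.454 1.4  ]
pos [ 0.6686 -0.2897  0.2426] q [ 0.31  0.51  0.09  1.6  -0.21  0.73 -1.13] F [-0.4  0.1 -0.9] t 13.0 | shift cm [ -0.16  -0.56 -14.6 ] turn [ 0.002 -0.003  0.005]
pos [ 0.6686 -0.2897  0.2426] q [ 0.31  0.51  0.09  1.6  -0.21  0.73 -1.13] F [-0.4  0.1 -0.9] t 13.0 | shift cm [ -8.65 -27.98 -17.64] turn [-0.089 -0.633 -1.503]
pos [ 0.6686 -0.2897  0.2426] q [ 0.31  0.51  0.09  1.6  -0.21  0.73 -1.13] F [-0.4  0.1 -0.9] t 13.0 | shift cm [-18.23 -59.34  -3.2 ] turn [-0.089 -0.633 -1.503]
```

>>> play_rows --pt "-0.5 0 -3 0 0 0 -1" --pt "-0.6 0 -6 0 0 0 -1" --pt "-0.7 0 -9 0 0 0 -1" --pt "-0.8 0 -12 0 0 0 -1" --pt "-0.8 0 -14.5 0 0 0 -1"

```text
clock: 13.5
position: [0.6117, -0.2855, 0.3772]
tool_rot: [3.138, -0.331, -0.073]
force: [-0.4, 0.2, -1.6]
grip_width: 0.0232
finger_force: 88.7
```

```bash
python3 - <<'E'
from rasp import *
go((.55,0,.38),Rf);go(fin(.2),Rf)
E
```

```text
pos [ 0.6117 -0.2855  0.3772] q [ 0.31  0.31  0.12  1.55 -0.17  0.98 -1.15] F [-0.4  0.2 -1.6] t 13.5 | shift cm [ -7.7  -28.01  -3.04] turn [-0.09  -0.632 -1.504]
pos [ 0.6117 -0.2855  0.3772] q [ 0.31  0.31  0.12  1.55 -0.17  0.98 -1.15] F [-0.4  0.2 -1.6] t 13.5 | shift cm [-17.3  -59.36  11.41] turn [-0.09  -0.632 -1.504]
```

>>> play_rows --pt "-0.6 -2.2 -0.2 -0.007 -0.05 -0.12 -1" --pt "-1.2 -4.5 -0.5 -0.014 -0.1 -0.24 -1" --pt "-1.8 -6.7 -0.7 -0.021 -0.15 -0.36 -1" --pt "-2.5 -9 -1 -0.029 -0.2 -0.48 -1" --pt "-3.1 -11.2 -1.2 -0.036 -0.25 -0.6 -1"

```text
clock: 14.0
position: [0.5872, -0.1706, 0.3768]
tool_rot: [2.992, -0.024, 0.518]
force: [0.5, 0.4, -1.5]
grip_width: 0.0232
finger_force: 88.8
```

```bash
python3 - <<'E'
from rasp import *
go((.53,.05,.36),Rf)
E
```

```text
pos [ 0.5872 -0.1706  0.3768] q [ 0.11  0.3   0.02  1.52  0.11  1.21 -0.96] F [ 0.5  0.4 -1.5] t 14.0 | shift cm [  5.92 -22.02  -1.48] turn [-0.053 -0.38  -0.899]
```

>>> play_rows --pt "0.9 -3.4 -0.2 -0.007 -0.05 -0.12 -1" --pt "1.8 -6.7 -0.4 -0.014 -0.1 -0.24 -1" --pt "2.7 -10 -0.6 -0.021 -0.15 -0.36 -1" --pt "3.6 -13.5 -0.9 -0.029 -0.2 -0.48 -1" --pt "4.5 -16.8 -1.1 -0.036 -0.25 -0.6 -1"

```text
clock: 14.5
position: [0.5441, -0.0016, 0.3638]
tool_rot: [3.038, 0.309, 1.086]
force: [1.8, -0.1, -1.4]
grip_width: 0.0227
finger_force: 88.8
```

```bash
python3 - <<'E'
from rasp import *
go(fin(.22),Rf)
E
```

```text
pos [ 0.5441 -0.0016  0.3638] q [-0.19  0.33 -0.14  1.55  0.33  1.43 -0.87] F [ 1.8 -0.1 -1.4] t 14.5 | shift cm [ 30.09 -16.43   2.66] turn [-0.015 -0.129 -0.299]
```

>>> play_rows --pt "3.6 -2 0 -0.005 -0.04 -0.1 -1" --pt "7.2 -4 0 -0.01 -0.08 -0.2 -1" --pt "10.8 -6 0 -0.015 -0.129 -0.299 -1" --pt "14.4 -8 0.5 -0.015 -0.129 -0.299 -1" --pt "18 -10 1 -0.015 -0.129 -0.299 -1"

```text
clock: 15.0
position: [0.5353, 0.1912, 0.2891]
tool_rot: [3.14, 0.453, 1.396]
force: [1.1, -0.3, -2.0]
grip_width: 0.0232
finger_force: 88.7
```

```bash
python3 - <<'E'
from rasp import *
go(fin(.16),Rf)
E
```

```text
pos [0.5353 0.1912 0.2891] q [-0.48  0.55 -0.25  1.45  0.41  1.54 -0.98] F [ 1.1 -0.3 -2. ] t 15.0 | shift cm [16.06 -2.74  5.31] turn [-0.001 -0.002 -0.004]
```

>>> play_rows --pt "3.5 -0.6 1.1 0 0 0 -1" --pt "7 -1.2 2.2 0 0 0 -1" --pt "10.5 -1.8 3.4 0 0 0 -1" --pt "14 -2.4 4.6 0 0 0 -1" --pt "16 -2.7 5.3 0 0 0 -1"

```text
clock: 15.5
position: [0.5292, 0.3148, 0.1699]
tool_rot: [-3.141, 0.453, 1.398]
force: [0.3, 0.8, -2.1]
grip_width: 0.0229
finger_force: 88.6
```

```bash
python3 - <<'E'
from rasp import *
go(fin(.10),Rf)
E
```

```text
pos [0.5292 0.3148 0.1699] q [-0.63  0.77 -0.26  1.36  0.41  1.46 -1.16] F [ 0.3  0.8 -2.1] t 15.5 | shift cm [2.63 0.02 5.26] turn [-0.002 -0.001 -0.002]
```

>>> play_rows --pt "0.6 0 1.3 0 0 0 -1" --pt "1.3 0 2.6 0 0 0 -1" --pt "2 0 4 0 0 0 -1" --pt "2.6 0 5.2 0 0 0 -1" --pt "2.6 0 5.2 0 0 0 -1"

```text
clock: 16.0
position: [0.5303, 0.3127, 0.1127]
tool_rot: [3.141, 0.454, 1.395]
force: [0.3, -0.5, -1.1]
grip_width: 0.0228
finger_force: 88.6
```

```bash
python3 - <<'E'
from rasp import *
go(fin(.10),Rf)
p,d=grab('top','t7');p2,d2=grab('side','s7')
for n in('top','side'):
    P,D,X=pts(n);hsv=cv2.cvtColor(P,cv2.COLOR_RGB2HSV).astype(int)
    for nm,m in(('dark',(hsv[...,1]<70)&(hsv[...,2]<130)),('or',(hsv[...,0]>4)&(hsv[...,0]<18)&(hsv[...,1]>200))):
        m=m&(D>0)&(X[...,2]>.09)&(X[...,2]<.15)&(X[...,1]>.1)&(X[...,1]<.45)&(abs(X[...,0]-.52)<.08)
        if nm=='dark': m&=X[...,1]<.28
        q=X[m]
        if len(q)>30:
            c=q.mean(0);w=np.linalg.svd(q-c,full_matrices=False)[2];t=(q-c)@w[0]
            print(n,nm,len(q),c.round(3),w.round(3).tolist(),np.percentile(t,[1,99]).round(3))
a=cv2.resize(p[110:250,110:250,::-1],(400,400));b=cv2.resize(p2[195:345,150:300,::-1],(400,400))
cv2.imwrite('pics/ts7.png',np.hstack([a,b]))
E
```

```text
pos [0.5303 0.3127 0.1127] q [-0.63  0.83 -0.25  1.39  0.43  1.37 -1.2 ] F [ 0.3 -0.5 -1.1] t 16.0 | shift cm [ 0.29 -0.12  0.04] turn [-0.002 -0.    -0.005]
top dark 536 [0.511 0.215 0.128] [[-0.189, -0.982, -0.001], [-0.982, 0.189, 0.003], [0.003, -0.002, 1.0]] [-0.057  0.057]
top or 298 [0.532 0.315 0.137] [[-0.29, -0.956, -0.043], [-0.955, 0.291, -0.05], [-0.06, -0.027, 0.998]] [-0.053  0.038]
side dark 403 [0.512 0.219 0.129] [[-0.17, -0.985, -0.01], [0.985, -0.17, 0.029], [-0.03, -0.005, 1.0]] [-0.056  0.056]
```

View pics/ts7.png

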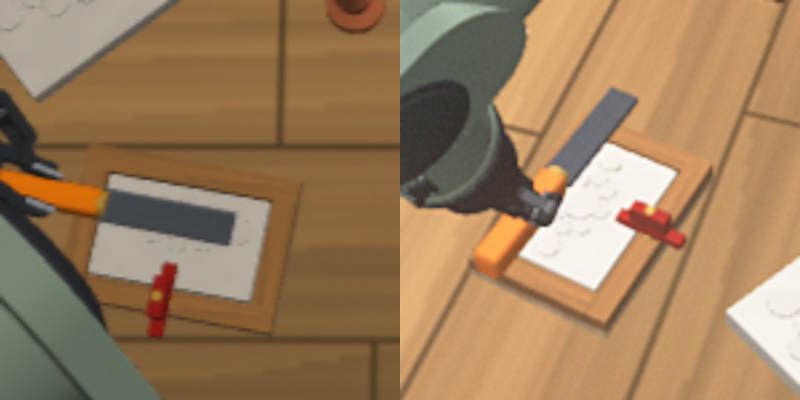

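The blade is level and along the tile's long side, centred at about (0.511, 0.216, 0.126). In the left half it runs from (105,205) to (235,230), with the red button across the rail at (162,300). I'll let it settle, then hand in.

>>> play_rows --pt "0 0 0 0 0 0 -1" --pt "0 0 0 0 0 0 -1" --pt "0 0 0 0 0 0 -1" --pt "0 0 0 0 0 0 -1" --pt "0 0 0 0 0 0 -1"

```text
clock: 16.6
position: [0.5308, 0.3138, 0.1145]
tool_rot: [3.139, 0.452, 1.395]
force: [-1.3, 0.5, -0.9]
grip_width: 0.0227
finger_force: 88.6
```

```bash
python3 -c "
from workcell import bot
print(bot.job_done())"
```

```text
the job is handed in; nothing more can be done
None
```

The job is handed in, with no verdict returned: the turnbutton is across the tile, and the gripper holds the rasp level along the tile's long side, blade middle about 10 cm above and within 1 cm of the tile's middle.

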